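# Refill the yellow tilt-out bin with bushings

### The arm

A 7-joint arm with a two-finger parallel gripper is mounted at the origin on the work surface. World frame = base frame: x ahead of the robot, y to its left, z up, the work surface at z = 0. Lengths are in m, angles in rad, forces in N, time in s.
With the tool pointing down it reaches from about 0.35 to 0.9 m from the base axis. Payload 19.9 kg.
Tool frame: the origin (TCP) lies midway between the tips of the shut fingers; the grasp point (between the pads) lies 19 mm behind it; z points along the fingers, x is the direction in which the jaws open and shut, and the axes are right-handed (so a half turn about z gives the same grasp; the last joint's range is limited). The gripper opens to 85 mm and grips with 20 to 120 N. Pads are 22 mm wide; open, the fingers measure 114 mm over their backs; the gripper's body (76 mm by 85 mm) begins 54 mm behind the grasp point. The pads swing forward as they close: fully open they stand 13 mm farther back than shut.
Start: joints at [1.226, 0.417, -0.01, 1.614, 0.005, 1.111, -0.053], TCP at [0.186, -0.597, 0.231] pointing down, gripper open.
Joint ranges: [-2.81, 2.81], [-0.39, 2.02], [-1.27, 1.25], [0.06, 2.57], [-1.19, 4.33], [0.19, 2], [-2.82, 2.82]. Speed limits (rad/s): [1.89, 1.89, 2.39, 2.39, 3.01, 3.01, 3.01].

### API

Orientations are given as [roll, pitch, yaw] about the fixed x, y, z axes, in that order (R = Rz(yaw) Ry(pitch) Rx(roll)).
In Python, from plant import robot gives the robot as it stands. The module is installed in compiled form; this text tells all that it offers. Calls block until the motion is done:
- robot.move_to(position, orientation): joint-space move of the TCP to a pose.
- robot.servo_line(position, rotation=None, feed=0.15, contact_N=None): straight line of the TCP; rotation=None keeps the orientation; feed is the mean speed in m/s. With contact_N (N) it stops when the force on the tool has changed by that much, and returns True; else False.
- robot.move_joints(angles): joint-space move.
- robot.set_gripper(opening): finger opening in m; the grip force is fixed at half the most; returns when the fingers have stopped.
- robot.hold(seconds).
- robot.solve_ik(position, orientation): joint angles nearest the present ones, or None.
- robot.read_state(): the state.
- robot.read_camera(name): name is "scene" or "top" or "wrist"; returns the picture (480x640x3 uint8, blue, green, red); there is no depth.
- robot.camera_model(name): a dict with "vertical_fov" (degrees; the focal length in pixels is half the picture's height over the tangent of half this angle, whatever the lens; pixels are square), "cx", "cy" (the principal point, pixels), "xyz" and "attitude" of the camera in the world; the wrist camera has in their place "tool_from_camera" (4x4, takes a point from camera to tool coordinates, whose origin is the TCP and whose axes are the tool frame's). Camera axes: x right, y down, z forward; pixel columns grow to the right and rows downward; lengths in m; the calibration is good to about 2 mm. A picture is of the moment at which its call begins: read the wrist's pose just before it. camera_model takes no time and is no camera call.
A pose or a line that the arm cannot do raises robot.Unreachable and nothing moves.
- robot.finish_job(): hands the job in, once; it reports no verdict.
The state is a dict: "clock": time; "qpos": joint angles; "joint_vel": joint speeds; "tau": joint torques, N m; "position": TCP position; "orientation": TCP orientation; "contact_force": force on the tool from outside, world axes, zero at the start; "moment": the same for the moment, N m; "opening": finger opening in m.
Only numpy, scipy, OpenCV 4.12 (cv2) and the standard library are available. Lean on these libraries where they do the work, as an engineer would, in place of code of your own. Each camera call takes 0.05 s, during which the arm holds its last target.

### The job

In the parts store, pull the yellow-fronted tilt-out bin open to its stop, then tip all five brass bushings out of the hand scoop into it. Stand the empty scoop back upright on the counter, leave the yellow bin open, keep the blue bin shut and do not disturb the other things on the counter.

Things in the scene. Friction and masses are not known exactly. Their poses are not given: they have to be found in the camera images.
- yellow_unit: Fixed grey steel housing, 130 deep (x) x 176 wide (y) x 174 mm high, holding the bin with the yellow front; left or right of the blue one. Origin on the counter below the middle of its front face; x points into the housing, away from the robot, y along the front, z up. The bin's hinge line runs along y, 20 mm above this origin, in the front face. Its flat roof is bare.
- yellow_bin (a joint): Tilt of the yellow bin about its lower front edge, rad: 0 shut, 0.70 fully open at its stop; grows as the top comes out towards the robot. May start slightly ajar (up to 0.12). The hinge is stiff enough to stay where it is left; 2 to 3 N at the lip moves it.
- yellow_lip (a point): Middle (mid-thickness) of the top edge of the yellow front panel: 10 mm thick, 172 wide, 200 mm tall from the hinge line. The hinge line lies in its inner face. Shut, its top 46 mm stand free above the roof, so fingers can hook behind it from above. Axes turn with the bin: x towards its back wall, y along the hinge, z up the panel. Open, this edge is about 130 mm out and 170 mm up.
- yellow_pocket (a point): Middle of the bin's inside: 50 mm behind the panel's inner face, 60 mm up from the hinge line; axes as yellow_lip. Inside, the bin is 100 mm front to back and 150 wide, back wall 100 high, floor 4 mm. Fully open, its mouth is level and faces up, about 165 to 175 mm above the counter, reaching from the housing's front face to 120 mm out in front of it.
- blue_bin (a joint): Tilt of the other bin, identical but with a blue front, rad: 0 shut. It is to stay shut.
- blue_unit: Fixed housing of the blue-fronted bin, same size, origin and axes as the yellow one.
- scoop: Aluminium hand scoop 120 long (x) x 100 wide (y), walls 4 thick, sides 30, rear (+x) 40 mm high; the -x end is an open spout without a lip, roughly facing the robot. Origin under the middle of its floor. A strap 60 to 64 mm up at x = +10 mm carries a red grip. About 0.43 kg full. Bushings slide out when tipped about 25 degrees spout down; about 40 empties it. Carry it level.
- scoop_grip (a point): Middle of the scoop's red grip, at scoop x = +10 mm, 90 mm above its underside: an upright block 50 long (scoop x) x 16 thick (scoop y) x 46 mm high, from 64 to 110 mm above the underside. Axes as for scoop. Pinch it across its 16 mm.
- scoop_spout (a point): Middle of the spout's edge, at the underside of the scoop's floor, 60 mm from the scoop's origin along -x. Axes as for scoop.
- bushing0: Brass bushing, a cylinder 24 mm across, 16 mm high, 35 g; origin at the middle of its underside. Starts standing in the scoop.
- bushing1: Brass bushing, a cylinder 24 mm across, 16 mm high, 35 g; origin at the middle of its underside. Starts standing in the scoop.
- bushing2: Brass bushing, a cylinder 24 mm across, 16 mm high, 35 g; origin at the middle of its underside. Starts standing in the scoop.
- bushing3: Brass bushing, a cylinder 24 mm across, 16 mm high, 35 g; origin at the middle of its underside. Starts standing in the scoop.
- bushing4: Brass bushing, a cylinder 24 mm across, 16 mm high, 35 g; origin at the middle of its underside. Starts standing in the scoop.
- wrench: Loose wrench, 160 mm long, lying on the counter; bystander, origin under its middle.
- tape: Loose clear tape roll 90 mm across, 24 mm high; bystander, origin under its middle.
- oil: Standing white bottle with a red cap, 60 mm across, 170 mm high; bystander, origin under its middle.
- jar: Standing jar with a steel cap, 68 mm across, 90 mm high; bystander, origin under its middle.
- mount: Loose metal mount block, 70 x 50 x 46 mm; bystander, origin under its middle.

How it is judged:
By the outcome, as a careful person would: the job done as asked, in the order asked, and still so for the second after the job is handed in, with the robot touching nothing.
It also fails if it takes over 72 s, if anything falls off the work surface, if the arm or the gripper's body presses on something with over 40 N, if the wrist force passes 120 N, or if a joint passes its speed limit or range.

## Working session

There is one attempt and no reset: what is moved stays moved. The work goes in short steps, each a Python script; the robot and the scene stay as the last script left them, time stands still between calls to the robot, and variables do not carry over. Pictures are saved under pics/ and viewed, and the job is handed in when it is done.

```bash
mkdir -p pics; ls
python3 - <<'E'
from plant import robot
import cv2
for n in ("scene","top","wrist"):
    cv2.imwrite(f"pics/{n}0.png",robot.read_camera(n)); print(n,robot.camera_model(n))
s=robot.read_state(); print(s)
E
```

```text
pics
scene {'vertical_fov': 46.5611066147564, 'cx': 315.6308496555468, 'cy': 235.86315606437697, 'xyz': array([0.46017928, 0.85800088, 1.23384568]), 'attitude': array([-2.46100765e+00, -7.37971067e-04, -3.06395828e+00])}
top {'vertical_fov': 49.97119325900967, 'cx': 321.22985568789466, 'cy': 239.0624484882696, 'xyz': array([ 0.43168016, -0.01630649,  1.37678867]), 'attitude': array([-3.06645545e+00,  1.04743244e-04, -1.57778103e+00])}
wrist {'vertical_fov': 69.57836036577454, 'cx': 323.1120565434556, 'cy': 239.00419998056836, 'tool_from_camera': array([[ 9.99999660e-01,  4.05633866e-04,  7.18397871e-04,
         4.38936030e-04],
       [-5.82245103e-04,  9.63913201e-01,  2.66216083e-01,
        -6.70101374e-02],
       [-5.84486932e-04, -2.66216410e-01,  9.63913109e-01,
        -1.42632271e-01],
       [ 0.00000000e+00,  0.00000000e+00,  0.00000000e+00,
         1.00000000e+00]])}
{'clock': 0.15, 'qpos': array([ 1.22650407,  0.41783737, -0.0103029 ,  1.61400653,  0.00466644,
        1.110723  , -0.05301379]), 'joint_vel': array([-0.00057073, -0.00149419, -0.00117053, -0.00185236,  0.00067453,
        0.00087222,  0.00131   ]), 'tau': array([-1.36347066e-03, -8.64745545e+01,  6.78023547e-01, -4.35064673e+01,
        1.90048810e-02,  5.71528362e-03,  5.68221276e-05]), 'position': array([ 0.18629097, -0.59631667,  0.230816  ]), 'orientation': array([ 3.14154375e+00,  9.48970355e-04, -1.26802535e+00]), 'contact_force': array([ 0.10704139, -1.22724189, -0.44190684]), 'moment': array([-0.01757085, -0.02907749, -0.053194  ]), 'opening': 0.08576558943939441}
```

View pics/scene0.png

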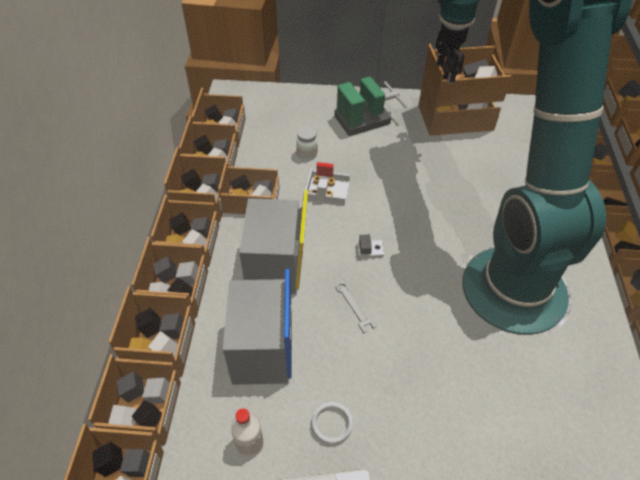

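View pics/top0.png

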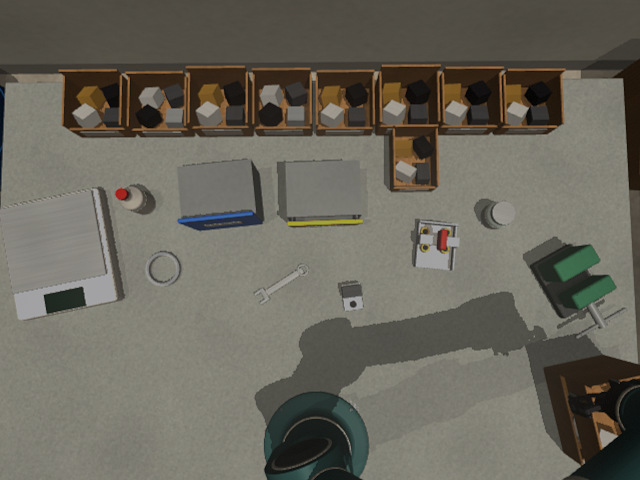

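```bash
cat > h.py <<'E'
import numpy as np, cv2
from scipy.spatial.transform import Rotation as R
from plant import robot
def cam(n,st=None):
    m=robot.camera_model(n); f=240/np.tan(np.radians(m["vertical_fov"])/2)
    if n=="wrist":
        T=m["tool_from_camera"]; Rt=R.from_euler("xyz",st["orientation"]).as_matrix()
        return f,m["cx"],m["cy"],Rt@T[:3,:3],np.array(st["position"])+Rt@T[:3,3]
    return f,m["cx"],m["cy"],R.from_euler("xyz",m["attitude"]).as_matrix(),np.array(m["xyz"])
def ray(c,u,v):
    f,cx,cy,Rm,p=c; d=Rm@np.array([(u-cx)/f,(v-cy)/f,1]); return p,d
def onz(c,u,v,z):
    p,d=ray(c,u,v); return p+d*(z-p[2])/d[2]
def proj(c,P):
    f,cx,cy,Rm,p=c; q=Rm.T@(np.array(P)-p); return np.array([cx+f*q[0]/q[2],cy+f*q[1]/q[2]])
def tri(rays):
    A=np.zeros((3,3));b=np.zeros(3)
    for p,d in rays:
        d=d/np.linalg.norm(d);M=np.eye(3)-np.outer(d,d);A+=M;b+=M@p
    return np.linalg.solve(A,b)
def mask(img,col):
    h=cv2.cvtColor(img,cv2.COLOR_BGR2HSV)
    lo={"yellow":[(24,120,80),(35,255,255)],"blue":[(100,120,50),(125,255,255)],"red":[(0,150,80),(6,255,255)]}[col]
    m=cv2.inRange(h,*map(np.array,lo))
    if col=="red": m|=cv2.inRange(h,np.array((172,150,80)),np.array((180,255,255)))
    return m
def blobs(img,col,amin=15):
    n,l,s,c=cv2.connectedComponentsWithStats(mask(img,col)); out=[]
    for i in range(1,n):
        if s[i,4]>=amin:
            ys,xs=np.where(l==i); out.append((s[i,4],c[i],cv2.boxPoints(cv2.minAreaRect(np.c_[xs,ys].astype(np.float32)))))
    return out
E
python3 - <<'E'
from h import *
a=cv2.imread("pics/top0.png");b=cv2.imread("pics/scene0.png")
cv2.imwrite("pics/z1.png",cv2.resize(a[140:300,240:520],None,fx=2.8,fy=2.8,interpolation=cv2.INTER_CUBIC))
cv2.imwrite("pics/z2.png",cv2.resize(b[120:390,220:420],None,fx=2.2,fy=2.2,interpolation=cv2.INTER_CUBIC))
np.set_printoptions(precision=4,suppress=True)
for n,i in (("top",a),("scene",b)):
    for col in ("yellow","blue","red"):
        for s,c,bx in blobs(i,col): print(n,col,s,c,bx.round(1).tolist())
c=cam("top");print(onz(c,321,445,0),onz(c,437,240,.11))
E
```

```text
top yellow 336 [323.875  221.9851] [[286.8999938964844, 221.0], [361.8999938964844, 218.5], [362.1000061035156, 223.0], [287.1000061035156, 225.5]]
top yellow 25 [424.72 248.  ] [[422.0, 244.0], [428.0, 244.0], [428.0, 251.0], [422.0, 251.0]]
top yellow 15 [445.2667 250.2   ] [[441.6000061035156, 250.3000030517578], [447.70001220703125, 246.60000610351562], [449.5, 249.5], [443.29998779296875, 253.1999969482422]]
top blue 15 [ 1.5333 91.9333] [[-1.2999999523162842, 88.80000305175781], [0.10000000149011612, 87.9000015258789], [4.5, 95.0999984741211], [3.0, 96.0]]
top blue 334 [215.0868 216.8772] [[177.60000610351562, 218.60000610351562], [251.89999389648438, 210.8000030517578], [252.3000030517578, 215.3000030517578], [178.10000610351562, 223.0]]
top red 102 [120.8922 193.5882] [[113.5, 193.5], [121.0, 186.0], [128.5, 193.5], [121.0, 201.0]]
top red 106 [443.2075 238.9528] [[439.79998779296875, 248.8000030517578], [441.1000061035156, 229.6999969482422], [447.1000061035156, 230.10000610351562], [445.8999938964844, 249.1999969482422]]
scene yellow 230 [303.0217 217.4739] [[298.20001220703125, 243.6999969482422], [303.29998779296875, 189.6999969482422], [307.79998779296875, 190.10000610351562], [302.79998779296875, 244.1999969482422]]
scene blue 351 [286.7749 303.9459] [[284.0, 269.0], [289.0, 269.0], [289.0, 339.0], [284.0, 339.0]]
scene red 58 [324.8448 165.069 ] [[316.70001220703125, 166.3000030517578], [317.20001220703125, 162.3000030517578], [332.20001220703125, 164.1999969482422], [331.70001220703125, 168.1999969482422]]
scene red 139 [242.1439 415.2878] [[233.5, 415.5], [242.5, 406.5], [251.0, 415.0], [242.0, 424.0]]
[-0.0021 -0.0125  0.    ] [ 0.5227 -0.3023  0.11  ]
```

View pics/z1.png

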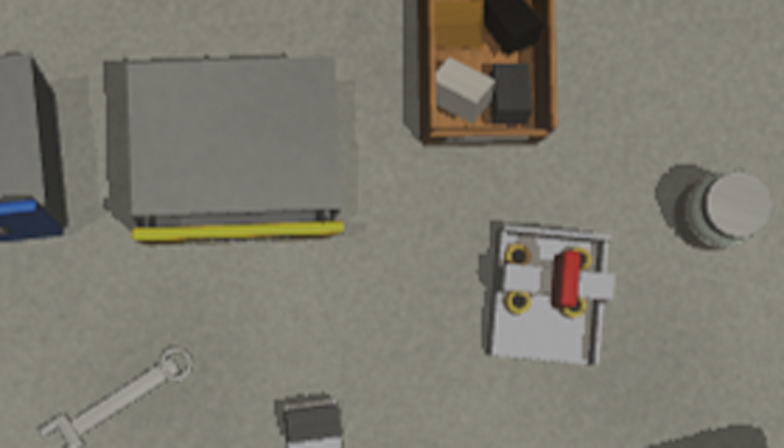

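View pics/z2.png

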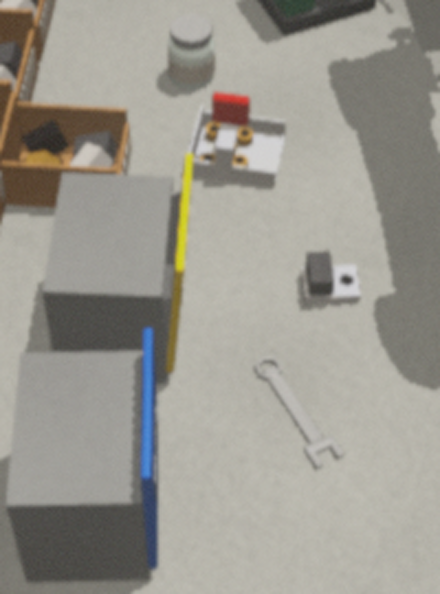

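View pics/wrist0.png

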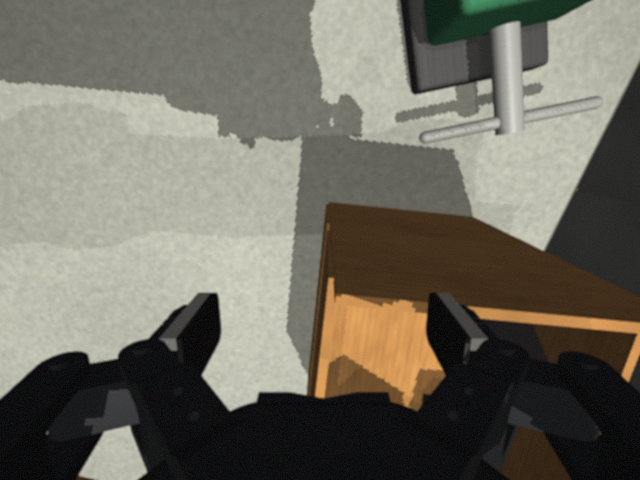

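Run:
```python
from h import *
np.set_printoptions(precision=4,suppress=True)
c=cam("top");s=cam("scene")
for p in [(127,60),(333,60),(340,212),(131,212)]: print("roof",onz(c,p[0]/2.8+240,p[1]/2.8+140,.174))
for p,q in [((287.2,222.5),(300.5,244)),((362,220.5),(305.5,190))]:
    print("ends on z=.22",onz(c,*p,.22))
# lip top end (left image=+y) in scene zoom: near end (180,262)->, far (188,155)
for p,q in [((287.2,223),(220+181/2.2,120+265/2.2)),((362,220.5),(220+188/2.2,120+154/2.2))]:
    print("tri",tri([ray(c,*p),ray(s,*q)]), onz(s,*q,.22))
# grip
print("grip",onz(c,443.2,239,.11),onz(c,440.5,249,.11),onz(c,444.2,229.8,.11))
z=lambda u,v:(u/2.8+240,v/2.8+140)
for nm,p,h in [("spoutR",z(598,363),0.0),("spoutL",z(490,353),0.0),("rearL",z(500,222),.04),("rearR",z(610,235),.04),("sideL front",z(493,350),.03)]: print(nm,onz(c,*p,h))
b=cv2.imread("pics/scene0.png")
print("grip tri",tri([ray(c,443.2,239),ray(s,324.8,165)]))
print("jar",onz(c,240+740/2.8,140+205/2.8,.09),"box",onz(c,*z(425,140),0.07),onz(c,*z(548,140),.07),"oil cap",onz(c,121,193.6,.17))
a=cv2.imread("pics/top0.png");cv2.imwrite("pics/z3.png",cv2.resize(a[205:285,400:480],None,fx=7,fy=7,interpolation=cv2.INTER_CUBIC))
cv2.imwrite("pics/z4.png",cv2.resize(b[150:210,290:370],None,fx=8,fy=8,interpolation=cv2.INTER_CUBIC))
```

```text
roof [0.7072 0.0669 0.174 ]
roof [ 0.706  -0.1074  0.174 ]
roof [ 0.5766 -0.1117  0.174 ]
roof [0.5778 0.0637 0.174 ]
ends on z=.22 [0.5568 0.0598 0.22  ]
ends on z=.22 [ 0.5602 -0.1092  0.22  ]
tri [0.5538 0.0595 0.225 ] [0.553  0.0557 0.22  ]
tri [ 0.5605 -0.1095  0.2162] [ 0.56   -0.1058  0.22  ]
grip [ 0.5251 -0.3177  0.11  ] [ 0.5004 -0.3104  0.11  ] [ 0.5479 -0.3207  0.11  ]
spoutR [ 0.451  -0.3695  0.    ]
spoutL [ 0.4612 -0.2668  0.    ]
rearL [ 0.5823 -0.2713  0.04  ]
rearR [ 0.5694 -0.3735  0.04  ]
sideL front [ 0.4634 -0.2642  0.03  ]
grip tri [ 0.5248 -0.3187  0.1055]
jar [ 0.5905 -0.4777  0.09  ] box [ 0.6549 -0.1986  0.07  ] [ 0.6541 -0.3111  0.07  ] oil cap [0.6337 0.4561 0.17  ]
```

View pics/z3.png

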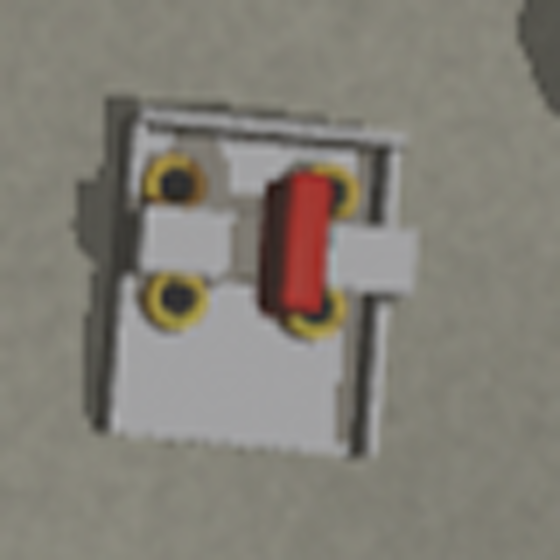

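View pics/z4.png

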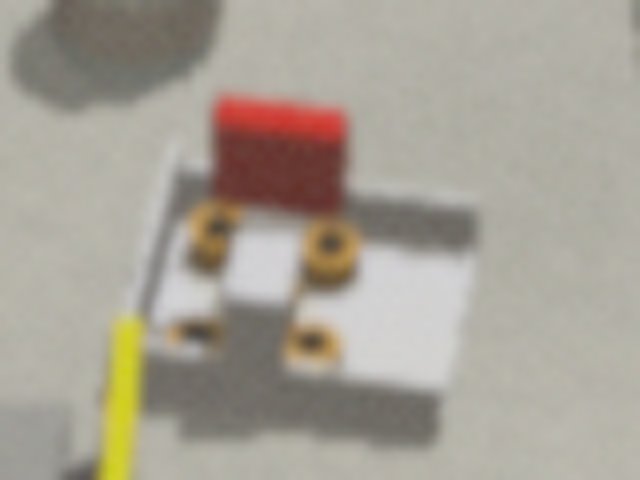

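Run:
```python
from h import *
np.set_printoptions(precision=3,suppress=True)
s=robot.read_state();p=s["position"]
robot.servo_line([p[0],p[1],0.40],feed=0.25)
for y in (np.pi/2,-np.pi/2):
    for P in ([.525,-.32,.33],[.6,-.024,.3],[.6,-.024,.19]):
        print(y,robot.solve_ik(P,[np.pi,0,y]))
    for a in (.8,1.0):
        o=(R.from_euler("y",-a)*R.from_euler("xyz",[np.pi,0,y])).as_euler("xyz")
        print("tip",robot.solve_ik([.51,-.024,.3],o))
```

```text
1.5707963267948966 [ 0.934  0.381 -0.587  1.499  0.214  1.326  1.898]
1.5707963267948966 [ 0.563  0.411 -0.768  1.575  0.294  1.275  1.322]
1.5707963267948966 [ 0.538  0.516 -0.737  1.699  0.386  1.078  1.25 ]
tip [-0.405 -0.228  0.334  2.381  0.562  0.204  1.016]
tip [-0.78  -0.308  0.655  2.52   2.164  0.271 -0.532]
-1.5707963267948966 [ 0.66   0.336 -0.214  1.509  0.073  1.304 -1.132]
-1.5707963267948966 [ 0.458  0.377 -0.617  1.578  0.226  1.259 -1.766]
-1.5707963267948966 [ 0.428  0.476 -0.58   1.703  0.293  1.051 -1.819]
tip [ 0.877 -0.237 -0.772  2.35  -0.937  0.248 -0.686]
tip [-0.577 -0.258  0.487  2.516  2.361  0.217  2.385]
```

Run:
```python
from h import *
np.set_printoptions(precision=2,suppress=True)
lo=np.array([-2.81,-.39,-1.27,.06,-1.19,.19,-2.82]);hi=np.array([2.81,2.02,1.25,2.57,4.33,2,2.82])
for y in (np.pi/2,-np.pi/2):
  for a in (0.75,0.85):
    for sx in (.52,.55,.58):
      for psi in (-.5,-.25,0,.25,.5):
        Rz=R.from_euler("z",psi)*R.from_euler("y",-a)
        o=(Rz*R.from_euler("xyz",[np.pi,0,y])).as_euler("xyz")
        P=np.array([sx,-.024,.2])+Rz.apply([.07,0,.071])
        q=robot.solve_ik(P,o)
        print(round(y,1),a,sx,psi,q, None if q is None else min((q-lo).min(),(hi-q).min()).round(2))
```

```text
1.6 0.75 0.52 -0.5 [ 1.09 -0.18 -1.26  2.23  0.68  0.47  0.32] 0.01
1.6 0.75 0.52 -0.25 [ 0.97 -0.21 -1.01  2.28  0.2   0.27  1.05] 0.08
1.6 0.75 0.52 0 [-0.15 -0.16  0.11  2.32  0.16  0.24  1.4 ] 0.05
1.6 0.75 0.52 0.25 [-0.56 -0.19  0.63  2.31 -0.43  0.31  2.29] 0.12
1.6 0.75 0.52 0.5 [-0.96 -0.25  1.11  2.25 -0.55  0.46  2.7 ] 0.12
1.6 0.75 0.55 -0.5 [ 0.28 -0.01 -0.55  2.18  0.96  0.61  0.08] 0.38
1.6 0.75 0.55 -0.25 [ 1.14 -0.13 -1.2   2.22  0.44  0.28  0.84] 0.07
1.6 0.75 0.55 0 [ 1.18 -0.14 -1.1   2.23 -0.61  0.26  2.15] 0.07
1.6 0.75 0.55 0.25 [-0.67 -0.12  0.75  2.25 -0.54  0.31  2.4 ] 0.12
1.6 0.75 0.55 0.5 None None
1.6 0.75 0.58 -0.5 [ 0.28  0.05 -0.55  2.12  1.    0.63  0.07] 0.44
1.6 0.75 0.58 -0.25 [ 0.57  0.   -0.71  2.17  0.82  0.37  0.49] 0.18
1.6 0.75 0.58 0 [-0.12 -0.03  0.1   2.2   0.07  0.22  1.49] 0.03
1.6 0.75 0.58 0.25 [ 1.24  0.05 -1.13  2.15 -0.69  0.33  2.53] 0.14
1.6 0.75 0.58 0.5 None None
1.6 0.85 0.52 -0.5 [ 1.08 -0.25 -1.27  2.3   0.89  0.4   0.07] -0.0
1.6 0.85 0.52 -0.25 [ 0.6  -0.2  -0.73  2.37  0.96  0.22  0.28] 0.03
1.6 0.85 0.52 0 [-0.83 -0.31  
[... 1723 characters left out ...]
  0.68  2.42  1.21  0.27 -2.73] 0.08
-1.6 0.85 0.52 0.25 [-0.   -0.16  0.17  2.37 -1.16  0.31 -0.13] 0.03
-1.6 0.85 0.52 0.5 [-0.03 -0.08  0.35  2.3  -1.17  0.61  0.16] 0.02
-1.6 0.85 0.55 -0.5 None None
-1.6 0.85 0.55 -0.25 None None
-1.6 0.85 0.55 0 [-0.98 -0.26  0.85  2.37  1.26  0.25 -2.76] 0.06
-1.6 0.85 0.55 0.25 [-0.2  -0.11  0.34  2.32 -1.17  0.29 -0.13] 0.02
-1.6 0.85 0.55 0.5 [ 1.32  0.03 -1.01  2.21 -1.18  0.6   0.16] 0.01
-1.6 0.85 0.58 -0.5 None None
-1.6 0.85 0.58 -0.25 None None
-1.6 0.85 0.58 0 [-1.2  -0.24  1.08  2.32  1.3   0.24 -2.79] 0.03
-1.6 0.85 0.58 0.25 [-0.48 -0.06  0.61  2.27 -1.19  0.29 -0.11] 0.0
-1.6 0.85 0.58 0.5 [ 0.8   0.07 -0.53  2.17 -1.18  0.57  0.13] 0.01
```

Run:
```python
from h import *
np.set_printoptions(precision=2,suppress=True)
lo=np.array([-2.81,-.39,-1.27,.06,-1.19,.19,-2.82]);hi=np.array([2.81,2.02,1.25,2.57,4.33,2,2.82])
for y in (np.pi/2,-np.pi/2):
  for a in (0,.4,0.85,1.0):
    for sx in (.55,):
      for psi in (-.4,-.7,-1.,-1.3,-1.57,1.57,np.pi-.5,np.pi,np.pi+.5):
        Rz=R.from_euler("z",psi)*R.from_euler("y",-a)
        o=(Rz*R.from_euler("xyz",[np.pi,0,y])).as_euler("xyz")
        P=np.array([sx,-.024,.2])+Rz.apply([.07,0,.071])
        q=robot.solve_ik(P,o)
        print(round(y,1),a,sx,psi,q, None if q is None else min((q-lo).min(),(hi-q).min()).round(2))
```

```text
1.6 0 0.55 -0.4 [ 0.56  0.46 -0.72  1.57  0.31  1.23  0.96] 0.55
1.6 0 0.55 -0.7 [ 0.59  0.43 -0.7   1.6   0.29  1.22  0.7 ] 0.57
1.6 0 0.55 -1.0 [ 0.6   0.4  -0.67  1.63  0.26  1.2   0.45] 0.6
1.6 0 0.55 -1.3 [ 0.61  0.36 -0.64  1.68  0.23  1.18  0.19] 0.63
1.6 0 0.55 -1.57 [ 0.61  0.32 -0.62  1.72  0.2   1.17 -0.05] 0.65
1.6 0 0.55 1.57 [ 0.7   0.44 -1.08  1.73  0.41  1.23  2.65] 0.17
1.6 0 0.55 2.641592653589793 [ 0.57  0.19 -0.73  1.88  0.14  1.13 -2.28] 0.54
1.6 0 0.55 3.141592653589793 [ 0.61  0.16 -0.69  1.9   0.12  1.12 -1.69] 0.55
1.6 0 0.55 3.641592653589793 [ 0.62  0.18 -0.63  1.87  0.12  1.13 -1.12] 0.57
1.6 0.4 0.55 -0.4 [ 0.64  0.16 -0.79  1.91  0.44  0.81  0.79] 0.48
1.6 0.4 0.55 -0.7 [ 0.62  0.21 -0.84  1.88  0.58  0.94  0.38] 0.43
1.6 0.4 0.55 -1.0 [ 0.59  0.26 -0.86  1.84  0.66  1.09  0.03] 0.41
1.6 0.4 0.55 -1.3 [ 0.55  0.31 -0.86  1.78  0.68  1.24 -0.27] 0.41
1.6 0.4 0.55 -1.57 [ 0.51  0.36 -0.84  1.73  0.66  1.36 -0.52] 0.43
1.6 0.4 0.55 1.57 [-0.68  0.44  1.09  1.76 -0.77  1.41 -2.53] 0.16
1.6 0.4 0.55 2.641592653589793 [ 0.41  0.43 -0.48  1.56 -0.02  1.54 -2.14
[... 3008 characters left out ...]
0.82 -0.7   1.19 -0.01  1.99  0.88] 0.01
-1.6 0.85 0.55 3.141592653589793 None None
-1.6 0.85 0.55 3.641592653589793 [-0.26  0.71  0.17  1.24  0.22  1.99  2.  ] 0.01
-1.6 1.0 0.55 -0.4 [ 0.81 -0.09 -1.12  2.38  1.62  0.53  2.57] 0.15
-1.6 1.0 0.55 -0.7 [ 0.52  0.16 -1.09  2.25  1.42  1.08  2.53] 0.18
-1.6 1.0 0.55 -1.0 [ 0.37  0.39 -1.08  2.08  1.33  1.5   2.4 ] 0.19
-1.6 1.0 0.55 -1.3 [ 0.29  0.59 -1.08  1.88  1.27  1.81  2.26] 0.19
-1.6 1.0 0.55 -1.57 [ 0.16  0.64 -0.91  1.71  1.13  1.91  2.17] 0.09
-1.6 1.0 0.55 1.57 [ 0.96  0.6  -0.71  1.65 -0.58  1.39  0.5 ] 0.56
-1.6 1.0 0.55 2.641592653589793 None None
-1.6 1.0 0.55 3.141592653589793 None None
-1.6 1.0 0.55 3.641592653589793 None None
```

Run:
```python
from h import *
np.set_printoptions(precision=4,suppress=True)
robot.move_to([.50,-.32,.33],[np.pi,0,np.pi/2-.11])
import pickle
s1=robot.read_state();cv2.imwrite("pics/w1.png",robot.read_camera("wrist"))
robot.move_to([.575,-.024,.36],[np.pi,0,np.pi/2])
s2=robot.read_state();cv2.imwrite("pics/w2.png",robot.read_camera("wrist"))
pickle.dump((s1,s2),open("s.pkl","wb"));print(s2["clock"],s1["qpos"],s2["qpos"])
```

```text
3.9083 [ 0.9552  0.334  -0.5637  1.5541  0.1826  1.3068  1.827 ] [ 0.5751  0.3112 -0.7429  1.5485  0.2136  1.3656  1.3806]
```

View pics/w1.png

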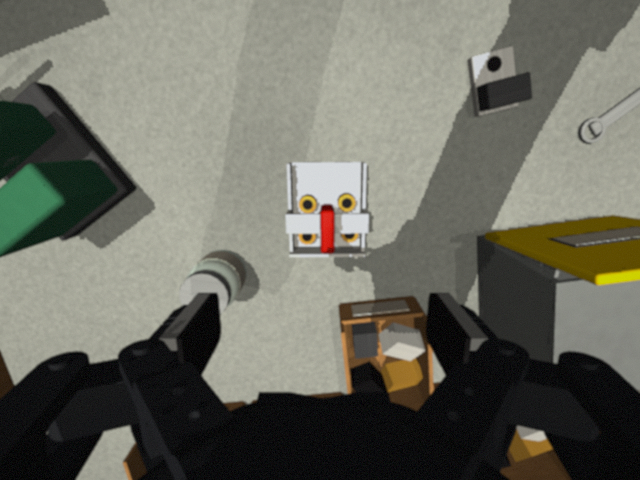

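View pics/w2.png

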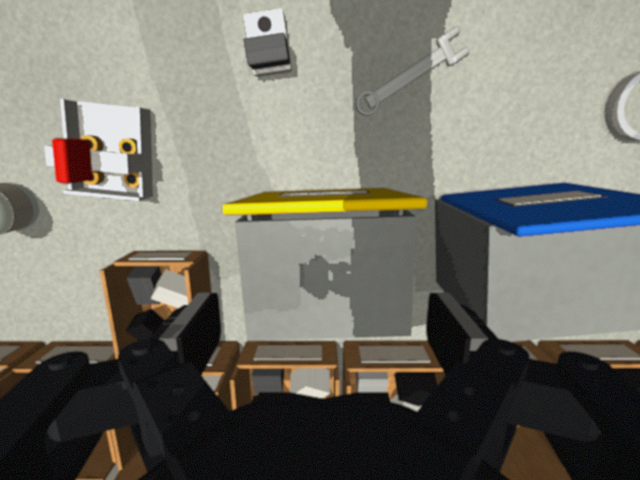

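Run:
```python
from h import *
import pickle
np.set_printoptions(precision=4,suppress=True)
s1,s2=pickle.load(open("s.pkl","rb"));c1=cam("wrist",s1);c2=cam("wrist",s2)
im=cv2.imread("pics/w2.png");cv2.imwrite("pics/z5.png",cv2.resize(im[180:240,215:435],None,fx=3.6,fy=3.6))
im=cv2.imread("pics/w1.png");cv2.imwrite("pics/z6.png",cv2.resize(im[150:270,270:390],None,fx=5,fy=5,interpolation=cv2.INTER_CUBIC))
for p in [(225,208),(426,203)]: print("lip",onz(c2,*p,.219))
for p in [(238,218),(413,214),(245,339),(412,335)]: print("roof",onz(c2,*p,.174))
b=blobs(im,"red");print(b)
for p in [(327,206),(327,251),(288,163),(367,163)]: print(onz(c1,*p,.11),onz(c1,*p,0))
# check vs top
ct=cam("top")
print("grip far end tri", proj(c1,[.5251,-.3187,.11]),proj(c2,[.5251,-.3187,.11]))
```

```text
lip [ 0.5588 -0.108   0.219 ]
lip [0.5549 0.0585 0.219 ]
roof [ 0.5767 -0.1092  0.174 ]
roof [0.573  0.0602 0.174 ]
roof [ 0.7088 -0.1105  0.174 ]
roof [0.7042 0.0679 0.174 ]
[(np.int32(573), array([327.1065, 229.5462]), array([[321., 206.],
       [333., 206.],
       [333., 252.],
       [321., 252.]], dtype=float32))]
[ 0.4959 -0.3169  0.11  ] [ 0.515  -0.3179  0.    ]
[ 0.5455 -0.3224  0.11  ] [ 0.5797 -0.325   0.    ]
[ 0.4471 -0.3519  0.11  ] [ 0.4514 -0.3635  0.    ]
[ 0.4562 -0.2713  0.11  ] [ 0.4632 -0.2585  0.    ]
grip far end tri [328.3173 232.716 ] [ 59.9943 160.893 ]
```

View pics/z5.png

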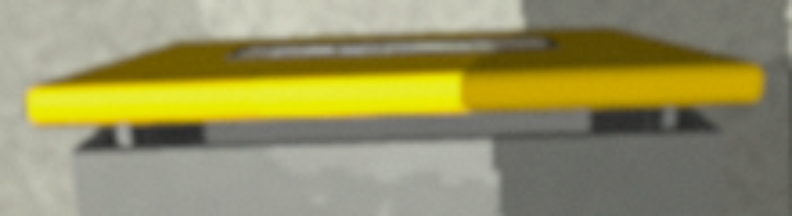

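View pics/z6.png

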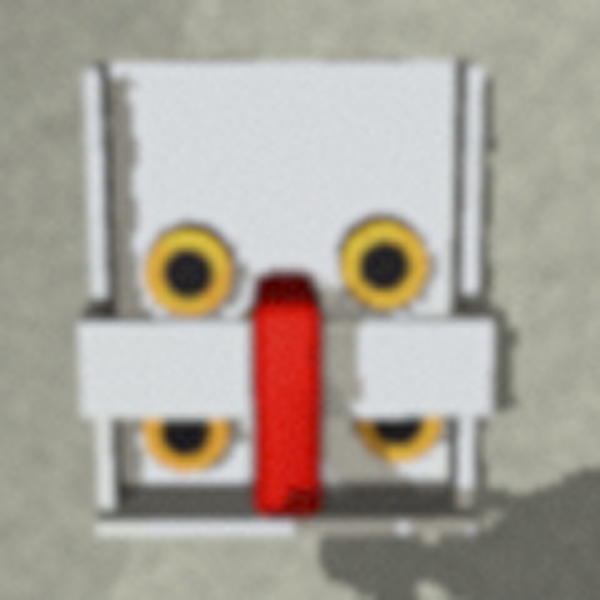

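Run:
```python
from h import *
np.set_printoptions(precision=3,suppress=True)
o=[np.pi,0,np.pi/2+.02]; y=-.025
robot.set_gripper(0.0)
robot.move_to([.597,y,.25],o)
print("down",robot.servo_line([.597,y,.19],feed=.1,contact_N=8),robot.read_state()["position"],robot.read_state()["contact_force"])
s=.171; f=.011
def P(t): return [.575-s*np.sin(t)+f,y,.02+s*np.cos(t)]
for t in (.08,.2,.35,.5,.62):
    r=robot.servo_line(P(t),feed=.12,contact_N=25); st=robot.read_state(); print(t,r,st["position"],st["contact_force"])
    if r: break
cv2.imwrite("pics/sc2.png",robot.read_camera("scene"))
print(robot.read_state()["clock"])
```

```text
down False [ 0.597 -0.025  0.191] [ 0.399 -0.026  0.723]
0.08 False [ 0.573 -0.025  0.191] [ 0.386  0.737 -0.008]
0.2 False [ 0.553 -0.025  0.188] [ 0.437 -0.019  0.562]
0.35 False [ 0.528 -0.025  0.181] [ 0.459 -0.202 -0.145]
0.5 False [ 0.505 -0.025  0.17 ] [0.03  0.606 0.265]
0.62 False [ 0.487 -0.025  0.16 ] [1.142 0.061 0.163]
7.7917
```

View pics/sc2.png

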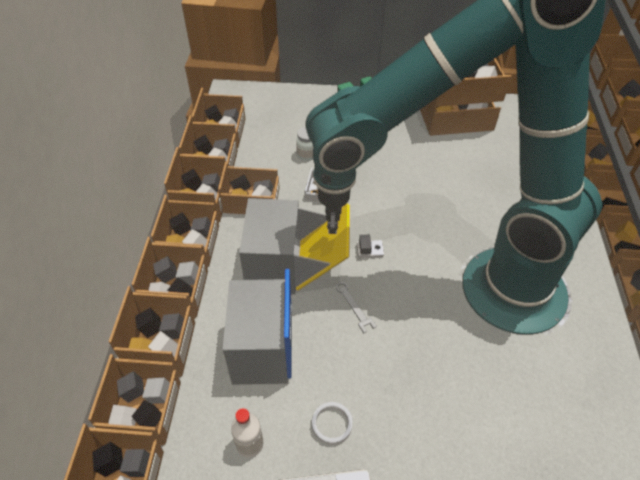

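Run:
```python
from h import *
np.set_printoptions(precision=3,suppress=True)
y=-.025;s=.171
def P(t): return [.575-s*np.sin(t)+.011,y,.02+s*np.cos(t)]
for t,n in ((.70,15),(.80,9)):
    r=robot.servo_line(P(t),feed=.06,contact_N=n); st=robot.read_state(); print(t,r,st["position"],st["contact_force"])
    if r: break
p=st["position"]
robot.servo_line([p[0]+.02,y,p[2]+.005],feed=.1);print(robot.servo_line([p[0]+.02,y,.36],feed=.25,contact_N=10))
robot.set_gripper(.085)
s1=robot.read_state()
for n in("scene","top","wrist"): cv2.imwrite(f"pics/{n}3.png",robot.read_camera(n))
c=cam("wrist",s1);print(s1["clock"],s1["qpos"])
for n in("scene","top","wrist"):
    for a,b,bx in blobs(cv2.imread(f"pics/{n}3.png"),"yellow",100): print(n,a,b,bx.tolist())
```

```text
0.7 True [ 0.476 -0.025  0.151] [ 3.229 -0.411  4.245]
False
10.2083 [ 0.704  0.135 -0.785  1.728  0.098  1.318  1.49 ]
scene 1895 [328.864 241.09 ] [[275.0072326660156, 260.94024658203125], [348.0027160644531, 203.72756958007812], [373.4859924316406, 236.24069213867188], [300.4905090332031, 293.453369140625]]
wrist 12487 [321.078 198.475] [[229.92906188964844, 159.4093780517578], [409.9512634277344, 157.47364807128906], [410.9093017578125, 246.5708770751953], [230.88711547851562, 248.50660705566406]]
```

View pics/wrist3.png

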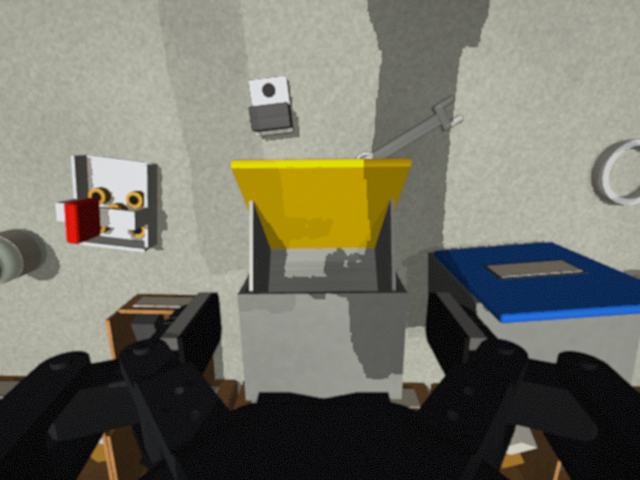

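View pics/top3.png

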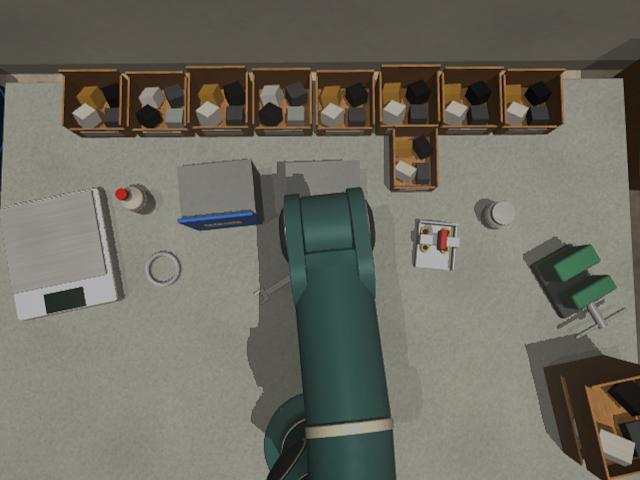

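Run:
```python
from h import *
s=robot.read_state();c=cam("wrist",s)
for p in [(233,163),(411,162)]: print(onz(c,*p,.171))
g=(.5245,-.3195);o=[np.pi,0,np.pi/2-.11]
robot.move_to([g[0],g[1],.22],o)
s1=robot.read_state();im=robot.read_camera("wrist");cv2.imwrite("pics/w4.png",im);c=cam("wrist",s1)
for a,b,bx in blobs(im,"red",50): print(a,b,bx.tolist(),onz(c,*b,.11))
print([proj(c,[g[0]+dx,g[1],.11]) for dx in(-.025,0,.025)],s1["clock"])
```

```text
[ 0.44833607 -0.11123557  0.171     ]
[0.44396598 0.0557257  0.171     ]
1189 [321.31202691 231.96047098] [[312.0, 197.0], [331.0, 197.0], [331.0, 264.0], [312.0, 264.0]] [ 0.52251325 -0.319653    0.11      ]
[array([318.14646526, 201.95318776]), array([321.79615841, 234.46303218]), array([325.26631855, 265.37367644])] 11.6
```

View pics/w4.png

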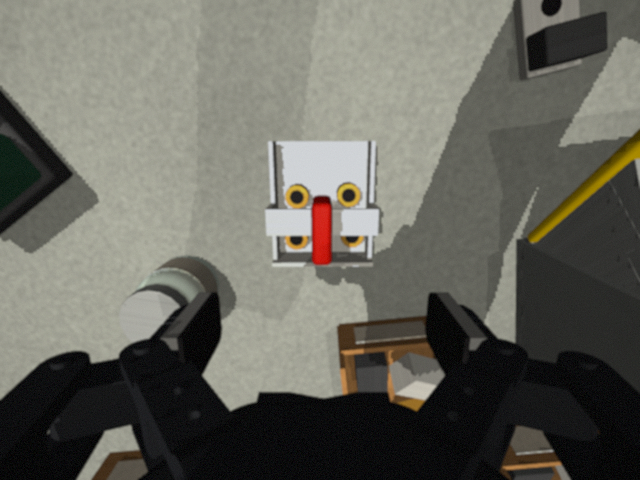

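Run:
```python
from h import *
np.set_printoptions(precision=3,suppress=True)
g=(.5245,-.3195)
print(robot.servo_line([g[0],g[1],.073],feed=.12,contact_N=10))
robot.set_gripper(0.0);st=robot.read_state();print(st["opening"],st["contact_force"],st["position"])
robot.servo_line([g[0],g[1],.12],feed=.08);robot.hold(.2)
st=robot.read_state();print(st["opening"],st["contact_force"],st["clock"])
cv2.imwrite("pics/w5.png",robot.read_camera("wrist"));cv2.imwrite("pics/sc5.png",robot.read_camera("scene"))
lo=np.array([-2.81,-.39,-1.27,.06,-1.19,.19,-2.82]);hi=np.array([2.81,2.02,1.25,2.57,4.33,2,2.82])
for psi in (-.5,-.7,-.9):
  for a in (0,.3,.6,.8,.9,1.):
        Rz=R.from_euler("z",psi)*R.from_euler("y",-a)
        o=(Rz*R.from_euler("xyz",[np.pi,0,np.pi/2])).as_euler("xyz")
        P=np.array([.545,-.03,.195])+Rz.apply([.07,0,.073])
        q=robot.solve_ik(P,o)
        print(a,psi,P,q, None if q is None else min((q-lo).min(),(hi-q).min()).round(2))
```

```text
False
0.015296060964016622 [0.103 1.226 1.933] [ 0.525 -0.319  0.073]
0.015444115802168172 [-0.619  0.079 -4.694] 14.6
0 -0.5 [ 0.606 -0.064  0.268] [ 0.455  0.405 -0.531  1.597  0.216  1.198  0.951] 0.74
0.3 -0.5 [ 0.585 -0.052  0.285] [ 0.51   0.208 -0.631  1.842  0.369  0.909  0.779] 0.6
0.6 -0.5 [ 0.56  -0.038  0.295] [ 0.937  0.081 -1.151  2.074  0.745  0.686  0.369] 0.12
0.8 -0.5 [ 0.542 -0.028  0.296] [ 0.862 -0.034 -1.125  2.227  1.069  0.571 -0.03 ] 0.14
0.9 -0.5 [ 0.533 -0.023  0.295] [ 0.798 -0.048 -1.119  2.298  1.312  0.6   -0.312] 0.15
1.0 -0.5 [ 0.524 -0.019  0.293] [-1.341 -0.108  0.877  2.414  1.557  0.826 -0.563] 0.16
0 -0.7 [ 0.599 -0.075  0.268] [ 0.447  0.386 -0.488  1.615  0.191  1.188  0.789] 0.78
0.3 -0.7 [ 0.58  -0.059  0.285] [ 0.436  0.21  -0.566  1.832  0.404  0.957  0.557] 0.6
0.6 -0.7 [ 0.558 -0.041  0.295] [ 0.622  0.111 -0.903  2.035  0.81   0.838  0.109] 0.37
0.8 -0.7 [ 0.542 -0.028  0.296] [-0.896  0.012  0.528  2.2    1.053  0.801 -0.22 ] 0.37
0.9 -0.7 [ 0.535 -0.021  0.295] [-1.14   0.018  0.708  2.263  1.212  0.847 -0.416] 0.31
1.0 -0.7 [ 0.527 -0.015  0.293] [ 0.675  0.207 -1.266  2.269  1.454  1.128 -0.625] 0.0
0 -0.9 [ 0.589 -0.085  0.268] [ 0.441  0.364 -0.449  1.638  0.168  1.178  0.623] 0.75
0.3 -0.9 [ 0.573 -0.065  0.285] [ 0.348  0.213 -0.48   1.82   0.419  1.009  0.352] 0.6
0.6 -0.9 [ 0.555 -0.043  0.295] [ 0.322  0.141 -0.641  1.985  0.806  0.974 -0.082] 0.53
0.8 -0.9 [ 0.543 -0.027  0.296] [ 0.454  0.188 -0.944  2.078  1.112  1.107 -0.42 ] 0.33
0.9 -0.9 [ 0.537 -0.019  0.295] [ 0.561  0.293 -1.173  2.118  1.282  1.28  -0.587] 0.1
1.0 -0.9 [ 0.53  -0.012  0.293] [ 0.483  0.352 -1.178  2.157  1.384  1.409 -0.711] 0.09
```

View pics/w5.png

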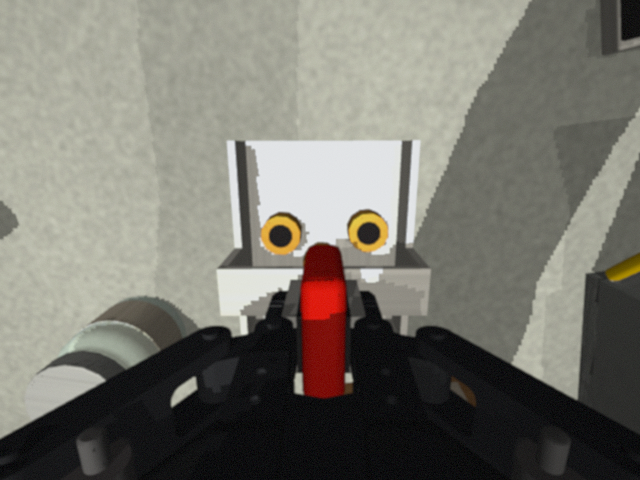

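View pics/sc5.png

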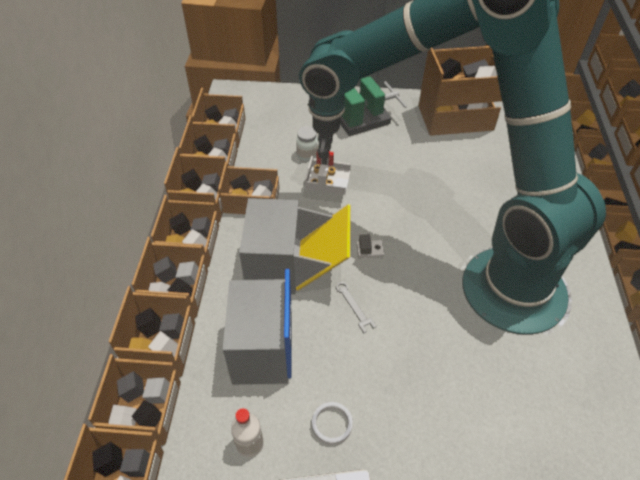

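```bash
cat > tip.py <<'E'
from h import *
psi=-.7; H=np.array([.07,0,.073])
def pose(a,sp,psi=psi):
    Rz=R.from_euler("z",psi)*R.from_euler("y",-a)
    return np.array(sp)+Rz.apply(H),(Rz*R.from_euler("xyz",[np.pi,0,np.pi/2])).as_euler("xyz")
E
python3 - <<'E'
from tip import *
np.set_printoptions(precision=3,suppress=True)
robot.servo_line([.5245,-.3195,.35],feed=.2)
p,o=pose(0,[.54,-.045,.27]);robot.servo_line(p,rotation=o,feed=.15)
p,o=pose(.2,[.54,-.045,.22]);robot.servo_line(p,rotation=o,feed=.08)
st=robot.read_state();print(st["position"],st["qpos"],st["contact_force"],st["clock"])
cv2.imwrite("pics/w6.png",robot.read_camera("wrist"));cv2.imwrite("pics/sc6.png",robot.read_camera("scene"))
for a in(.4,.6,.8,.9):
    p,o=pose(a,[.54,-.045,.19]);print(a,p,robot.solve_ik(p,o))
E
```

```text
[ 0.582 -0.08   0.306] [ 0.501  0.239 -0.567  1.735  0.299  1.073  0.7  ] [ 0.392 -0.116 -5.048] 18.4083
0.4 [ 0.568 -0.068  0.284] [ 0.426  0.15  -0.557  1.923  0.489  0.867  0.477]
0.6 [ 0.553 -0.056  0.29 ] [ 0.365  0.07  -0.59   2.063  0.757  0.778  0.166]
0.8 [ 0.537 -0.043  0.291] [ 0.45   0.048 -0.803  2.189  1.109  0.807 -0.241]
0.9 [ 0.53  -0.036  0.29 ] [ 0.571  0.076 -1.004  2.245  1.289  0.891 -0.447]
```

View pics/w6.png

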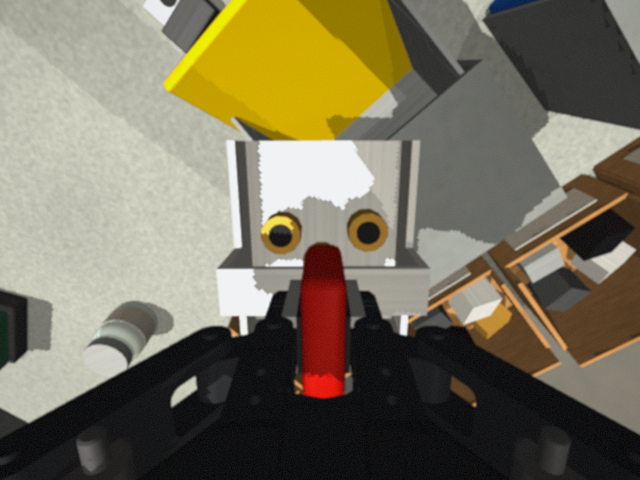

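View pics/sc6.png

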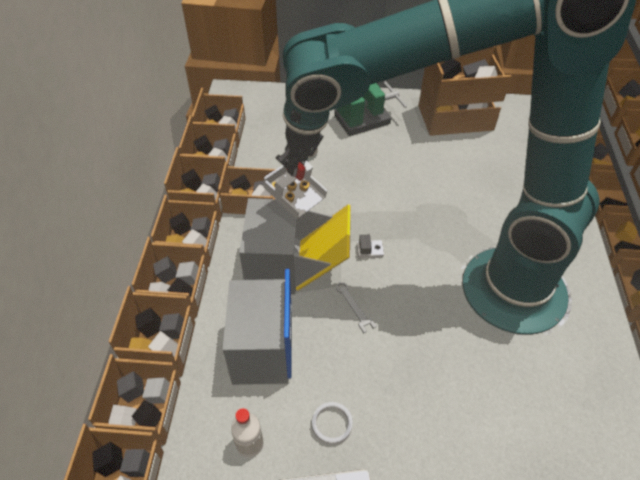

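Run:
```python
from tip import *
np.set_printoptions(precision=3,suppress=True)
for i,a in enumerate((.38,.48,.58,.7)):
    p,o=pose(a,[.54,-.045,.19]);r=robot.servo_line(p,rotation=o,feed=.05 if i==0 else .02,contact_N=15);robot.hold(.3)
    st=robot.read_state();print(a,r,st["contact_force"],st["clock"])
    cv2.imwrite(f"pics/w7_{i}.png",robot.read_camera("wrist"))
ims=[cv2.imread(f"pics/w7_{i}.png")[60:460,100:600] for i in range(4)]
cv2.imwrite("pics/m7.png",cv2.resize(np.vstack([np.hstack(ims[:2]),np.hstack(ims[2:])]),(750,600)))
```

```text
0.38 False [-0.068 -0.427 -1.246] 19.5
0.48 False [ 0.166 -0.192 -2.563] 20.5083
0.58 False [ 0.019  0.796 -2.376] 21.5167
0.7 False [-0.544 -0.271 -2.982] 22.625
```

View pics/m7.png

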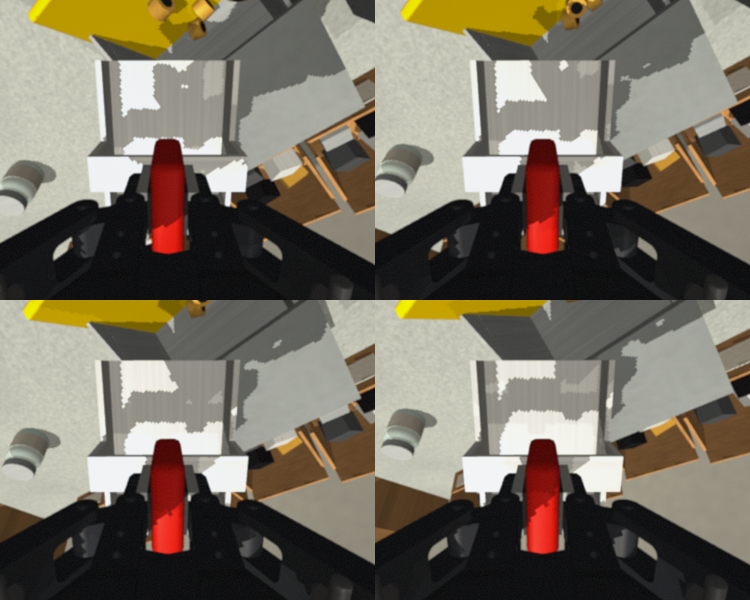

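Run:
```python
from tip import *
np.set_printoptions(precision=3,suppress=True)
p,o=pose(.82,[.54,-.045,.19]);robot.servo_line(p,rotation=o,feed=.03,contact_N=15);robot.hold(.5)
for a,z,f in((.4,.23,.08),(0,.29,.1)):
    p,o=pose(a,[.54,-.045,z]);robot.servo_line(p,rotation=o,feed=f)
g=(.5245,-.3195)
robot.servo_line([g[0],g[1],.35],rotation=[np.pi,0,np.pi/2-.11],feed=.2)
st=robot.read_state();print(st["contact_force"],st["opening"],st["clock"])
for n in("scene","top","wrist"): cv2.imwrite(f"pics/{n}8.png",robot.read_camera(n))
a=cv2.imread("pics/top8.png")[150:290,240:520]
cv2.imwrite("pics/z8.png",cv2.resize(a,None,fx=2.8,fy=2.8,interpolation=cv2.INTER_CUBIC))
b=cv2.imread("pics/scene8.png")[120:390,220:420]
cv2.imwrite("pics/z8s.png",cv2.resize(b,None,fx=2.2,fy=2.2,interpolation=cv2.INTER_CUBIC))
```

```text
[ 1.199 -0.107 -2.644] 0.015032872266539562 26.725
```

View pics/z8.png

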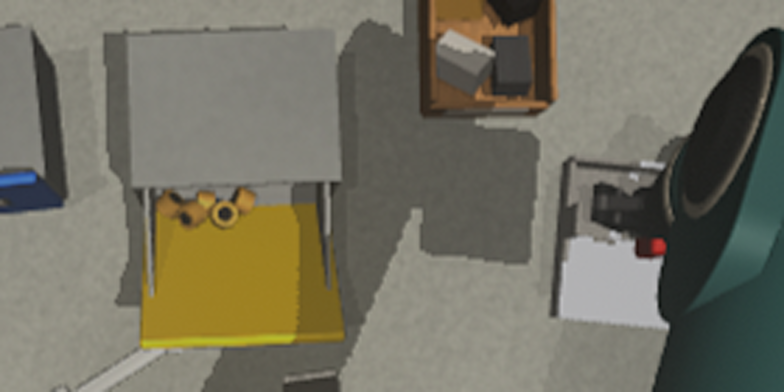

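View pics/wrist8.png

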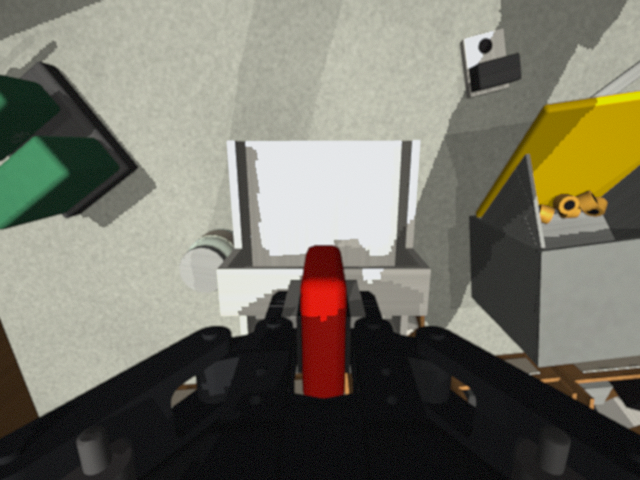

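View pics/z8s.png

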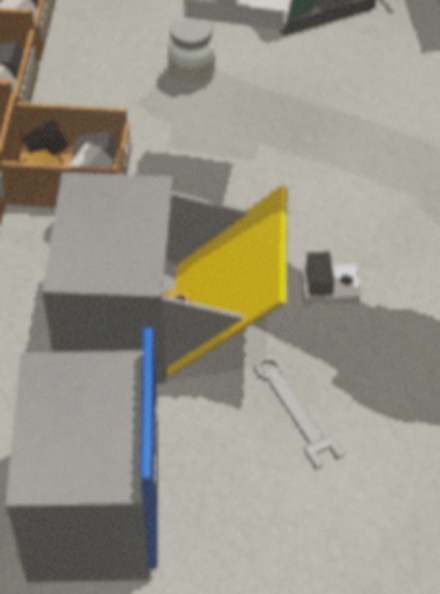

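Run:
```python
from h import *
np.set_printoptions(precision=3,suppress=True)
g=(.5245,-.3195)
robot.servo_line([g[0],g[1],.09],feed=.15)
print(robot.servo_line([g[0],g[1],.0715],feed=.025,contact_N=4))
st=robot.read_state();print(st["position"],st["contact_force"])
robot.set_gripper(.085);robot.hold(.2)
robot.servo_line([g[0],g[1],.2],feed=.12)
robot.servo_line([g[0]-.05,g[1],.38],feed=.25)
robot.move_to([.35,-.45,.40],[np.pi,0,np.pi/2-.11])
robot.hold(.3);st=robot.read_state();print(st["clock"],st["opening"])
for n in("scene","top","wrist"): cv2.imwrite(f"pics/{n}9.png",robot.read_camera(n))
a=cv2.imread("pics/top9.png");b=cv2.imread("pics/scene9.png")
cv2.imwrite("pics/z9.png",cv2.resize(a[150:290,240:520],None,fx=2.8,fy=2.8,interpolation=cv2.INTER_CUBIC))
c=cam("top")
for s_,ce,bx in blobs(a,"yellow",100): print(ce,bx.tolist())
for u,v in ((240+143/2.8,150+344/2.8),(240+342/2.8,150+336/2.8)): print("lip",onz(c,u,v,.17))
a0=cv2.imread("pics/top0.png")
for col in("red","blue"): print([x[1].round(1).tolist() for x in blobs(a0,col,90)],[x[1].round(1).tolist() for x in blobs(a,col,90)])
```

```text
True
[ 0.524 -0.319  0.073] [-1.387  1.12   7.823]
33.4583 0.08497958280957078
[326.621 270.908] [[289.90545654296875, 270.5421142578125], [361.99114990234375, 267.76959228515625], [362.1300048828125, 271.379638671875], [290.0443115234375, 274.15216064453125]]
lip [0.444 0.054 0.17 ]
lip [ 0.449 -0.112  0.17 ]
[[120.9, 193.6], [443.2, 239.0]] [[120.9, 193.6], [443.3, 239.0]]
[[215.1, 216.9]] [[215.1, 216.9]]
```

View pics/z9.png

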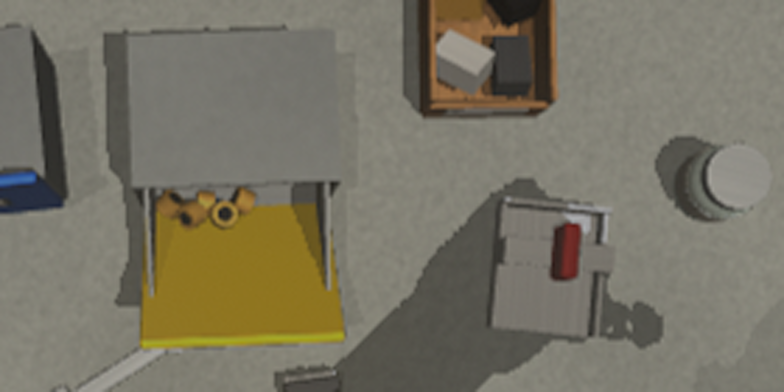

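View pics/scene9.png

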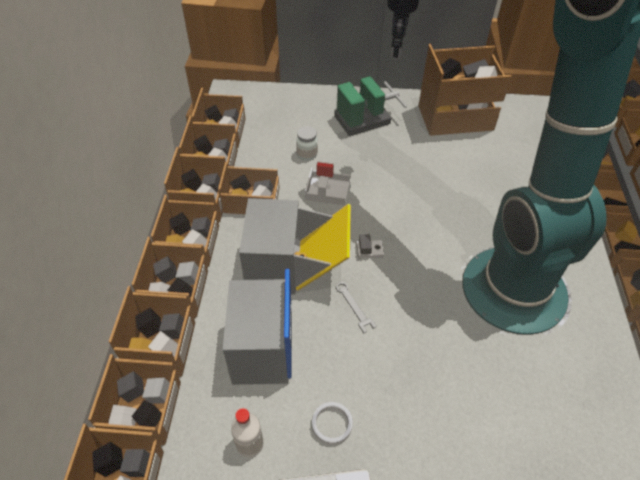

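View pics/top9.png

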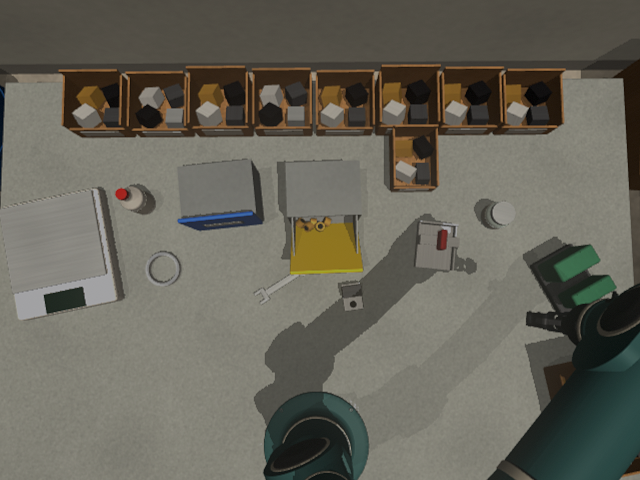

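Run:
```python
from h import *
np.set_printoptions(precision=4,suppress=True)
y=-.027;o=[np.pi,0,np.pi/2+.02]
robot.set_gripper(0.0)
robot.move_to([.505,y,.36],o)
print(robot.servo_line([.505,y,.155],feed=.15,contact_N=10))
print(robot.servo_line([.485,y,.153],feed=.05,contact_N=10))
s=.171
for x in (.480,.476,.472,.468,.462):
    r=robot.servo_line([x,y,.151-(.476-x)*-.6 if x<.476 else .151],feed=.03,contact_N=10);st=robot.read_state();print(x,r,st["position"],st["contact_force"])
    if r: break
p=st["position"]
robot.servo_line([p[0]+.025,y,p[2]+.005],feed=.1);robot.servo_line([p[0]+.025,y,.38],feed=.25,contact_N=10)
robot.move_to([.35,-.45,.40],[np.pi,0,np.pi/2-.11]);robot.hold(.3)
a=robot.read_camera("top");cv2.imwrite("pics/top10.png",a);c=cam("top")
for s_,ce,bx in blobs(a,"yellow",100): print(ce,bx.tolist())
print(robot.read_state()["clock"])
cv2.imwrite("pics/z10.png",cv2.resize(a[150:290,240:520],None,fx=2.8,fy=2.8,interpolation=cv2.INTER_CUBIC))
```

```text
False
False
0.48 False [ 0.4799 -0.027   0.1509] [ 0.5222  1.0341 -0.3959]
0.476 False [ 0.4762 -0.0269  0.1512] [2.4995 0.6705 1.1459]
0.472 True [ 0.4741 -0.0269  0.1535] [1.1249 0.4026 4.15  ]
[326.5077 270.9192] [[289.90545654296875, 270.5421142578125], [361.99114990234375, 267.76959228515625], [362.1300048828125, 271.379638671875], [290.0443115234375, 274.15216064453125]]
42.3667
```

View pics/z10.png

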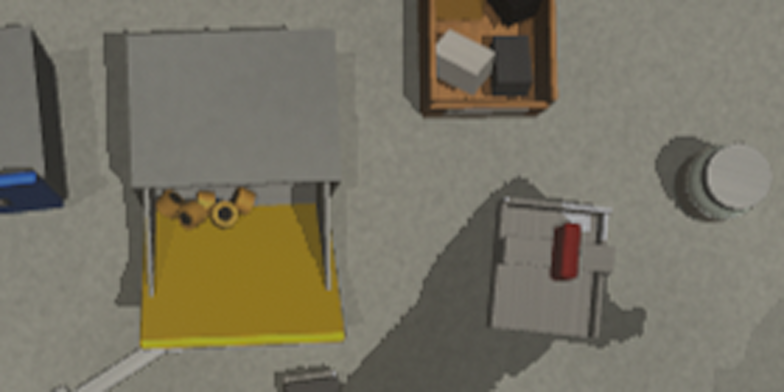

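The lip did not move under a second push (its box in the picture is identical before and after), so the bin is on its stop. Handing in.

```bash
python3 -c "
from plant import robot
print(robot.finish_job())"
```

```text
the job is handed in; nothing more can be done
None
```

I pulled the yellow bin open by hooking the closed fingers behind its lip. Then I tipped the scoop over the bin at up to 0.82 rad and set it back upright where it had stood. The job was handed in at about 42 s on the robot's clock, with the gripper clear of everything.

- **Bin at its stop:** a second push of about 10 N left the lip exactly where it was in the top view. The measured lip position, 129 mm out, fits 0.67 to 0.70 rad within the calibration error.
- **Bushings:** the last top view shows the pile in the bin, which I read as five though some overlap, and none elsewhere. The scoop looks empty, and the force on the gripper fell from about 4.7 N to 2.6 N.
- **Scoop, blue bin and other items:** the scoop's grip is within 0.1 pixel of its starting position in the top view. The blue front and the oil bottle's cap did not move at all. The wrench, tape, jar and mount look unmoved, but I checked those only by eye.

No check failed or disagreed.

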